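Dock the instrument cassette in the tabletop steriliser

TASK

Load the steriliser: slide the closed instrument cassette along the counter, handle end last, into the bay of the machine, and press it in until it is fully home on the docking carriage at the back. It must stay flat on the counter and must not be forced: stop as soon as it comes up solid, and let go. Leave the bottle, the bowl and the lens case where they are.

Things in the scene. Friction and masses are not known exactly. Their poses are not given: they have to be found in the camera images.
- steriliser: White tabletop steriliser, fixed, 460 deep, 400 wide, 150 mm high, with a low roofed bay running straight in from its front. Origin: middle of the bay's mouth (front plane of the housing), on the counter; x points into the bay, y to the side of the loading guide, z up. Bay 186 mm wide (y -93 to +93), 46 mm high; its floor is the counter itself, level with it.
- guide_end (a point): Outer end of the straight loading guide, top edge, inner face: steriliser x -240, y +93, z 32 mm. The guide is a steel strip, 4 mm thick, 32 mm high, its inner face in line with the bay's +y wall from the mouth to here; beyond, its last 40 mm bend outwards (to x -275, y +112). On the -y side of the mouth a steel cheek, as high, flares from (0, -93) to (-50, -127).
- bay_back (a point): Point in the middle of the bay, out of sight, 238 mm in from the mouth and 20 mm up: about where the face of the docking carriage is at rest. The carriage's true place differs from machine to machine by up to 14 mm either way along the bay, and is not measured: it must be felt.
- dock (a joint): Docking carriage at the back of the bay, pushed back by the cassette's nose: 0 = out (start), 0.012 m = fully back, at a hard stop. No spring: its seal drags with about 7 N all the way and it stays where left. Pushing: 1 to 3 N to slide the cassette over the counter (more if it rubs a wall), 7 N more while the carriage moves, then solid. A push of 50 N or more on it counts as forcing.
- cassette: Stainless instrument cassette, loose, 0.56 to 0.88 kg, on slippery glides: flat box 280 (x) x 180 (y) x 38 mm high, corners rounded to 30 mm, too wide to grasp, with a black handle at its rear. Origin: middle of the box's underside; x points to the nose (x +140), which enters the bay first; z up. When home, about 15 to 45 mm of the box and all of the handle stay outside the machine.
- handle_face (a point): Middle of the flat rear face of the handle, on the cassette at x -195, z 19 mm. The handle is a solid block 55 (x) x 120 (y) mm, from 3 to 35 mm above the counter, no gap to the box. The cassette is pushed in here.
- bottle: White plastic squeeze bottle, 64 mm across, 200 mm high, origin under its middle. Bystander.
- gallipot: Small steel bowl, 84 mm across, 45 mm high, origin under its middle. Bystander.
- lens_case: Black and grey case of a contact lens for the slit lamp, 70 x 70 x 53 mm, origin under its middle. Bystander.

How it is judged:
By the outcome, as a careful person would: the job done as asked, in the order asked, and still so for the second after the job is handed in, with the robot touching nothing.
It also fails if it takes over 72 s, if anything falls off the work surface, if the arm or the gripper's body presses on something with over 40 N, if the wrist force passes 120 N, or if a joint passes its speed limit or range.

ROBOT

A 6-joint arm with a two-finger parallel gripper is mounted at the origin on the work surface. World frame = base frame: x ahead of the robot, y to its left, z up, the work surface at z = 0. Lengths are in m, angles in degrees, forces in N, time in s.
With the tool pointing down it reaches from about 0.25 to 0.85 m from the base axis. Payload 12.5 kg.
Tool frame: the origin (TCP) lies midway between the tips of the shut fingers; the grasp point (between the pads) lies 19 mm behind it (arm.grip_depth is the z of the grasp point in the tool frame, in m); z points along the fingers, y is the line along which they close (so a half turn about z gives the same grasp; the last joint's range is limited). The gripper opens to 93 mm and grips with 3 to 60 N. Pads are 15 mm wide; open, the fingers measure 128 mm over their backs; the gripper's body (75 mm by 188 mm) begins 65 mm behind the grasp point.
Start: joints at [-81.452, 20.094, 94.641, -0, 65.266, -4.847], TCP at [0.127, -0.535, 0.219] pointing down, gripper open.
Joint ranges: [-157.81, 157.81], [-45, 120.19], [0.68, 151.7], [-89.99, 269.99], [4.06, 180], [-164.3, 164.3]. Speed limits (degrees/s): [127.2, 127.2, 159.86, 180, 180, 180].

INTERFACE

Orientations are given as a 3x3 rotation matrix whose columns are the frame's x, y, z axes.
In Python, from rig import telemetry, cams, hand_in, arm gives the robot as it stands. The module is installed in compiled form; this text tells all that it offers.
- The arm moves only by the tool play_rows, never from a script. Its argument "motion" is text: rows parted by semicolons, each of 5 numbers parted by spaces: the opening, from 0 (shut) to 1 (fully open), then the shift along the tool's x, y, z in cm, then the turn about the tool's z in rad. A call has 1 to 5 rows; each row shifts and turns the commanded pose from where the row before left it, along the tool's axes as they then stand; what a row does not reach is not made up. A row lasts 1/12 s, in which the tool goes at most 41.7 mm and 7.16 degrees, less where a joint would pass 70% of its speed; a pose out of reach is approached as far as the arm can. A call with a gripper value outside its range is refused whole. The fingers move at their own pace and stop on an object; "grip_force" is the grip in N (left out, the last holds). Time passes only in rows, so rows that do not move let the fingers close. It gives the time, the measured TCP pose, the force, the opening and the grip force at its end, in the units of the state.
- telemetry.get_state(): the state, without advancing time (a new reading comes with each control period).
- cams.camera(name): name is "scene" or "top"; returns the picture (420x560x3 uint8, red, green, blue); there is no depth.
- cams.camera_info(name): a dict with "intrinsics" (3x3 intrinsics, pixels), "dist" ([k1, k2, p1, p2, k3] as OpenCV has them; the pictures are not rectified), "extrinsics" (4x4, takes a point from world to camera coordinates). Camera axes: x right, y down, z forward; pixel columns grow to the right and rows downward; lengths in m; the calibration is good to about 2 mm. A picture is of the moment at which its call begins. camera_info takes no time and is no camera call.
- hand_in(): hands the job in; it is judged then, once.
Trained networks look in the newest picture that a camera, given by its name, has taken for a name from the list of things; names that differ only in an ending like _2 or _b are one class to them, and where a whole thing is asked for, a point or a joint stands for the part that bears it (a point fixed in the world has none). Each returns a list of dicts, best first, with "score" (0 to 1); they miss things now and then, are a little off and sometimes report something else, mostly with a low value. They report only what shows in the picture. A call takes as long as a camera call.
- cams.spot_in(camera, label): "location" ([column, row] as shares, 0 to 1, of the picture: columns of its width, rows of its height, amid what is visible of it).
- cams.trace(camera, label): "pixels" (420x560 bool, what is visible of it) and "location" ([column, row] as shares, 0 to 1, of the picture: columns of its width, rows of its height, amid what is visible of it).
- cams.spot_point(camera, label): "location" ([column, row] as shares, 0 to 1, of the picture: columns of its width, rows of its height: a listed point, or the origin of a listed thing).
The state is a dict: "clock": time; "joint_positions": joint angles; "joint_vel": joint speeds; "effort": joint torques, N m; "position": TCP position; "orientation": TCP orientation; "contact_force": force on the tool from outside, world axes, zero at the start; "wrist_torque": the same for the moment, N m; "gripper_width": finger opening in m; "finger_force": force on a finger pad.
Only numpy, scipy, OpenCV 4.12 (cv2) and the standard library are available. Lean on these libraries where they do the work, as an engineer would, in place of code of your own. Each camera call takes 0.05 s, during which the arm holds its last target. There are 200 camera calls.

## Working session

There is one attempt and no reset: what is moved stays moved. The work goes in short steps, Python scripts to look and compute and a tool call to move; the robot and the scene stay as the last step left them, time stands still between calls to the robot, and variables do not carry over. Pictures are saved under pics/ and viewed, at most 10 in all, crops included, and the job is handed in when it is done.

Besides the shell and the picture viewer there is one more tool, called after "Request:" as a command line: name --argument value ..., lists and objects as JSON in quotes. play_rows: Moves the arm, as the interface text tells. Its arguments: {"type":"object","properties":{"motion":{"type":"string"},"grip_force":{"type":"number"}},"required":["motion"]}

```bash
mkdir -p pics
cat > h.py <<'E'
import numpy as np, cv2
from rig import telemetry, cams, hand_in, arm
def px2w(cam,uv,z):
    i=cams.camera_info(cam);K=np.array(i["intrinsics"],float);d=np.array(i["dist"],float);E=np.array(i["extrinsics"],float)
    n=cv2.undistortPoints(np.array(uv,float).reshape(-1,1,2),K,d).reshape(-1,2)
    r=np.c_[n,np.ones(len(n))]@E[:3,:3]; c=-E[:3,:3].T@E[:3,3]
    return c+r*((z-c[2])/r[:,2])[:,None]
def w2px(cam,P):
    i=cams.camera_info(cam);E=np.array(i["extrinsics"],float)
    return cv2.projectPoints(np.array(P,float).reshape(-1,1,3),cv2.Rodrigues(E[:3,:3])[0],E[:3,3],np.array(i["intrinsics"],float),np.array(i["dist"],float))[0].reshape(-1,2)
def snap(cam,f=None):
    im=cams.camera(cam)
    if f: cv2.imwrite("pics/"+f,im[:,:,::-1])
    return im
def pt(cam,l): 
    return [(np.array(r["location"])*[560,420],round(r["score"],2)) for r in cams.spot_point(cam,l)]
E
python3 - <<'E'
from h import *
np.set_printoptions(precision=4,suppress=True)
for c in("top","scene"):
    snap(c,c+"0.png")
    for l,z in(("steriliser",0),("guide_end",.032),("cassette",0),("handle_face",.019),("bottle",0),("gallipot",0),("lens_case",0)):
        for p,s in pt(c,l)[:2]: print(c,l,s,p,px2w(c,p,z)[0])
s=telemetry.get_state();print(s["clock"],s["position"],s["orientation"],s["contact_force"])
E
```

```text
top steriliser 0.74 [378.    244.482] [ 0.5495 -0.1923  0.    ]
top guide_end 0.88 [281.512 216.216] [0.62   0.0474 0.032 ]
top guide_end 0.53 [219.296 287.91 ] [0.4462 0.2004 0.032 ]
top cassette 0.88 [304.192 281.694] [ 0.4596 -0.0061  0.    ]
top handle_face 0.77 [218.904 289.086] [0.4435 0.2035 0.019 ]
top bottle 0.71 [266.112 153.3  ] [0.791  0.0869 0.    ]
top gallipot 0.72 [199.696 169.218] [0.752  0.2602 0.    ]
top gallipot 0.72 [121.184 284.802] [0.4559 0.456  0.    ]
top lens_case 0.86 [123.424 283.206] [0.4599 0.4503 0.    ]
scene steriliser 0.6 [224.672 270.018] [ 0.5496 -0.2017  0.    ]
scene guide_end 0.67 [300.216 209.79 ] [0.6187 0.0612 0.032 ]
scene guide_end 0.6 [282.576 143.514] [0.4508 0.1995 0.032 ]
scene handle_face 0.9 [281.008 144.69 ] [0.4452 0.1988 0.019 ]
scene bottle 0.91 [354.088 243.6  ] [0.797 0.081 0.   ]
scene gallipot 0.97 [373.296 188.202] [0.7468 0.257  0.    ]
scene lens_case 0.95 [333.592  99.204] [0.4747 0.4397 0.    ]
0.8 [ 0.1275 -0.535   0.2187] [[ 0.9728  0.2317  0.    ]
 [ 0.2317 -0.9728 -0.    ]
 [ 0.      0.     -1.    ]] [-0.3869  0.922  -0.0697]
```

View pics/top0.png

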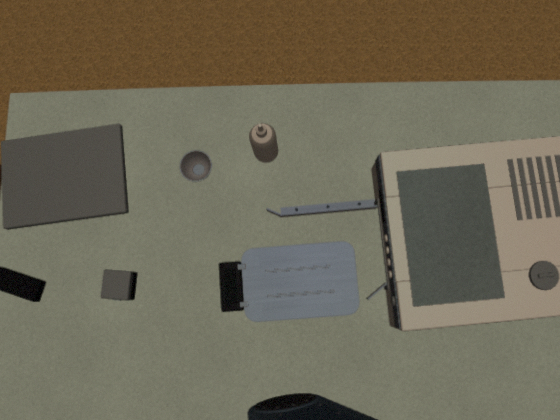

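View pics/scene0.png

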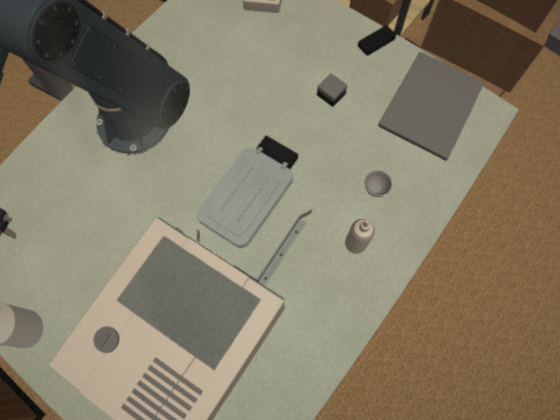

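The top view shows the cassette (handle at 231,286; nose at 357,278) about parallel to the guide (281,212 to 376,204) but off the bay axis. The mouth is at the right and the cheek at (375,292). The scene view agrees. Next I fit the poses.

Run:
```python
from h import *
np.set_printoptions(precision=4,suppress=True)
for c in("top","scene"):
    im=snap(c)
    for l,z in (("cassette",.036),("steriliser",.15)):
        r=cams.trace(c,l)
        if not r: print(c,l,"none");continue
        m=r[0]["pixels"].astype(np.uint8); ys,xs=np.nonzero(m)
        cn=max(cv2.findContours(m,0,cv2.CHAIN_APPROX_NONE)[0],key=cv2.contourArea).reshape(-1,2)
        W=px2w(c,cn,z)[:,:2]
        (a,b),(w,h),t=cv2.minAreaRect((W*1000).astype(np.float32)); print(c,l,r[0]["score"],m.sum(),"rect",a,b,w,h,t)
        if l=="cassette": np.save("cn_%s.npy"%c,cn)
    if c=="top":
        g=px2w(c,[[281.5,215.5],[376,208],[380,157],[401,329]],.032);print("guide",g[:2]); 
        print("front top edge",px2w(c,[[380,157],[401,329]],.15))
        cr=im[140:340,205:425]; cv2.imwrite("pics/crop1.png",cv2.resize(cr,None,fx=3.6,fy=3,interpolation=cv2.INTER_CUBIC)[:,:,::-1])
    else: cv2.imwrite("pics/crop2.png",cv2.resize(im[120:320,150:350],None,fx=3,fy=3,interpolation=cv2.INTER_CUBIC)[:,:,::-1])
```

```text
top cassette 0.85 9366 rect 459.134033203125 33.160125732421875 176.06031799316406 333.4987487792969 3.439100980758667
top steriliser 0.71 33550 rect 554.71435546875 -267.705810546875 403.198486328125 680.627685546875 3.900057792663574
guide [[ 0.6218  0.0474  0.032 ]
 [ 0.6367 -0.186   0.032 ]]
front top edge [[ 0.7338 -0.1812  0.15  ]
 [ 0.3536 -0.2102  0.15  ]]
scene cassette 0.87 6248 rect 463.01202392578125 28.7843017578125 182.76171875 340.0036926269531 4.269374370574951
scene steriliser 0.81 30056 rect 563.2365112304688 -312.3385925292969 412.7990417480469 692.6441650390625 4.656160831451416
```

View pics/crop1.png

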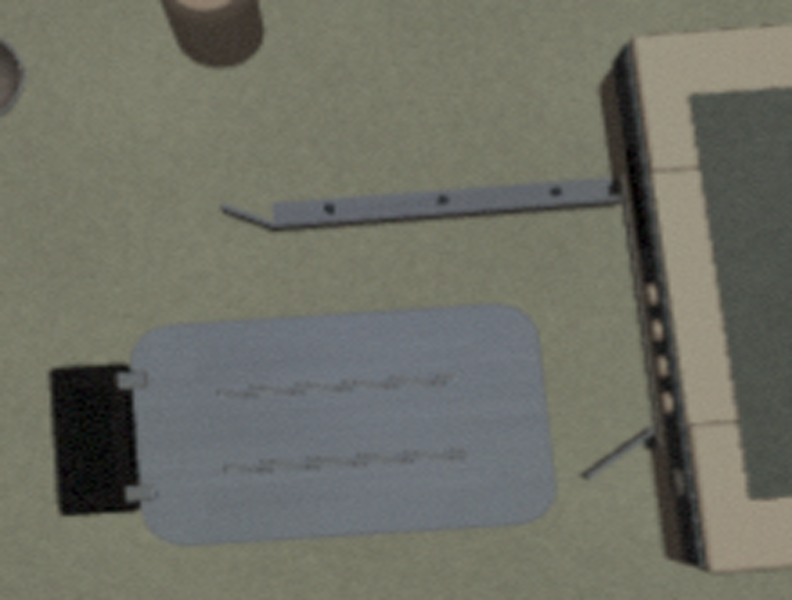

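View pics/crop2.png

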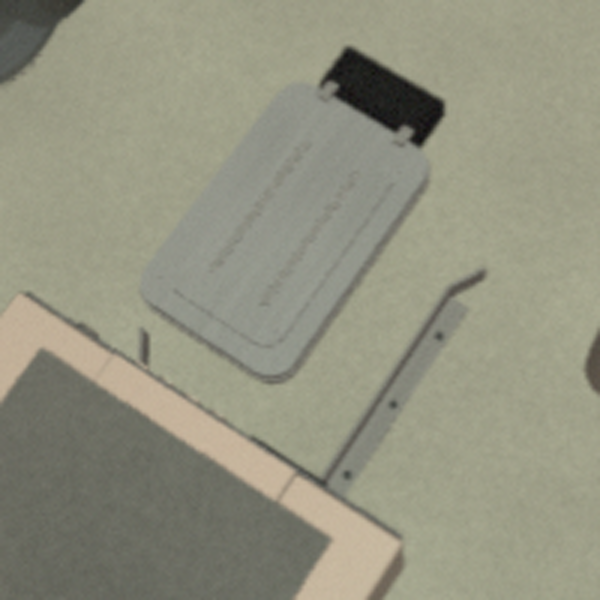

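The crops show the guide's inner face running from crop1 (272,228) to (615,204). The near side of the box runs (180,545) to (515,525), and the rear of the handle is at x≈52. Now I compute lines and distances.

Run:
```python
from h import *
np.set_printoptions(precision=4,suppress=True)
c1=lambda p:np.array(p)/[3.6,3]+[205,140]
c2=lambda p:np.array(p)/3+[150,120]
def L(n,c,p,z):
    a,b=px2w(c,p,z)[:,:2]; d=b-a; print(n,a,b,"len %.4f ang %.2f"%(np.hypot(*d),np.degrees(np.arctan2(d[0],-d[1]))))
L("guide top","top",c1([[272,229],[615,204]]),.032)
L("guide scn","scene",c2([[450,297],[325,484]]),.032)
L("near side top","top",c1([[180,545],[515,525]]),.038)
L("far side top","top",c1([[160,325],[500,303]]),.038)
L("near side scn","scene",c2([[275,93],[145,275]]),.038)
L("far side scn","scene",c2([[428,172],[290,370]]),.038)
L("handle rear top","top",c1([[52,370],[60,515]]),.035)
L("handle rear scn","scene",c2([[348,47],[444,101]]),.035)
L("front top","top",c1([[635,40],[710,572]]),.15)
L("front scn","scene",c2([[20,293],[403,545]]),.15)
print(telemetry.get_state()["clock"])
```

```text
guide top [0.6198 0.0497] [ 0.6367 -0.1856] len 0.2360 ang 4.13
guide scn [0.6347 0.0385] [ 0.6503 -0.173 ] len 0.2122 ang 4.23
near side top [0.3656 0.1131] [ 0.3791 -0.1086] len 0.2221 ang 3.48
far side top [0.5411 0.1263] [ 0.5557 -0.1039] len 0.2306 ang 3.64
near side scn [0.37   0.1041] [ 0.391  -0.1198] len 0.2249 ang 5.36
far side scn [0.5428 0.1268] [ 0.5597 -0.1093] len 0.2367 ang 4.09
handle rear top [0.5056 0.2001] [0.3895 0.1937] len 0.1163 ang -86.86
handle rear scn [0.3954 0.1895] [0.5089 0.1988] len 0.1139 ang 94.70
front top [ 0.7423 -0.1848] [ 0.3501 -0.2126] len 0.3932 ang -85.93
front scn [ 0.3555 -0.2156] [ 0.7507 -0.1872] len 0.3962 ang 94.10
1.1
```

Request:
play_rows --motion "1 0 -4 0 0.1; 1 0 -4 0 0.064; 1 0 -4 0 0; 1 0 -4 0 0; 1 0 -4 0 0"

```text
clock: 1.52
position: [0.1042, -0.3349, 0.2183]
orientation: [[0.998, 0.069, -0.0], [0.069, -0.998, 0.0], [-0.0, -0.0, -1.0]]
contact_force: [0.5, 0.3, 1.3]
gripper_width: 0.0927
finger_force: 0.0
```

Request:
play_rows --motion "1 2.5 -2.5 0 0; 1 3 -2.5 0 0; 1 3 -2.5 0 0; 1 3 -2.5 0 0; 1 3 -2.5 0 0"

```text
clock: 1.93
position: [0.2413, -0.2005, 0.2191]
orientation: [[0.998, 0.069, 0.001], [0.069, -0.998, -0.001], [0.001, 0.001, -1.0]]
contact_force: [0.5, -0.9, -0.0]
gripper_width: 0.0931
finger_force: 0.0
```

Request:
play_rows --motion "1 2 -3.5 0 0; 1 2 -3.5 0 0; 1 2 -3.5 0 0; 1 2 -3.5 0 0; 1 2 -3.5 0 0"

```text
clock: 2.35
position: [0.3277, -0.0202, 0.219]
orientation: [[0.998, 0.07, 0.001], [0.07, -0.998, -0.0], [0.001, 0.0, -1.0]]
contact_force: [0.8, -1.2, 0.4]
gripper_width: 0.0932
finger_force: 0.0
```

Request:
play_rows --motion "1 0.3 0 3.8 0; 1 0 0 3.8 0; 1 0 0 3.8 0; 1 0 0 3.8 0; 1 0 0 3 0"

```text
clock: 2.77
position: [0.3296, -0.0216, 0.0347]
orientation: [[0.998, 0.07, -0.0], [0.07, -0.998, 0.0], [-0.0, -0.0, -1.0]]
contact_force: [1.5, -0.5, 0.2]
gripper_width: 0.093
finger_force: 0.0
```

Request:
play_rows --motion "1 0 0 2.3 0; 1 0 0 0 0; 1 0 0 0 0"

```text
clock: 3.02
position: [0.3297, -0.0219, 0.0135]
orientation: [[0.998, 0.07, -0.003], [0.07, -0.998, 0.001], [-0.002, -0.001, -1.0]]
contact_force: [0.3, 0.2, 0.7]
gripper_width: 0.0933
finger_force: 0.0
```

Request:
play_rows --motion "1 0.8 -1 0 0; 1 0.8 -0.6 0 0; 1 0.6 0 0 0; 1 0.4 0 0 0; 1 0.4 0 0 0"

```text
clock: 3.43
position: [0.36, -0.004, 0.0144]
orientation: [[0.998, 0.07, 0.002], [0.07, -0.998, -0.0], [0.002, 0.0, -1.0]]
contact_force: [0.0, 0.5, 0.1]
gripper_width: 0.093
finger_force: 0.0
```

Request:
play_rows --motion "1 0.4 0 0 0; 1 0.4 0 0 0; 1 0.4 0 0 0; 1 0.4 0 0 0; 1 0.4 0 0 0"

```text
clock: 3.85
position: [0.3788, -0.0025, 0.0135]
orientation: [[0.998, 0.07, -0.001], [0.07, -0.998, 0.0], [-0.001, -0.0, -1.0]]
contact_force: [-5.2, 0.2, 2.7]
gripper_width: 0.0928
finger_force: 1.9
```

Request:
play_rows --motion "1 0.4 0 0 0; 1 0.4 0 0 0; 1 0.4 0 0 0; 1 0.4 0 0 0; 1 0.4 0 0 0"

```text
clock: 4.27
position: [0.3994, -0.0011, 0.0136]
orientation: [[0.998, 0.07, -0.0], [0.07, -0.998, 0.0], [-0.0, -0.0, -1.0]]
contact_force: [-2.6, 0.0, -2.0]
gripper_width: 0.0928
finger_force: 1.2
```

Request:
play_rows --motion "1 0.4 0 0 0; 1 0.4 0 0 0; 1 0.3 0 0 0; 1 0.2 0 0 0; 1 0.1 0 0 0"

```text
clock: 4.68
position: [0.4132, -0.0001, 0.0136]
orientation: [[0.998, 0.07, 0.0], [0.07, -0.998, -0.0], [0.0, 0.0, -1.0]]
contact_force: [-2.7, -0.5, 0.3]
gripper_width: 0.0928
finger_force: 1.7
```

Request:
play_rows --motion "1 0.25 0 0 0; 1 0.25 0 0 0; 1 0.25 0 0 0; 1 0.25 0 0 0; 1 0.2 0 0 0"

```text
clock: 5.1
position: [0.4252, 0.0007, 0.0136]
orientation: [[0.998, 0.07, 0.0], [0.07, -0.998, -0.0], [0.0, 0.0, -1.0]]
contact_force: [-3.2, -0.3, -0.2]
gripper_width: 0.0932
finger_force: 1.4
```

Run:
```python
from h import *
im=snap("scene");cv2.imwrite("pics/s3.png",cv2.resize(im[120:320,150:350],None,fx=3,fy=3,interpolation=cv2.INTER_CUBIC)[:,:,::-1])
```

```text
(no output)
```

View pics/s3.png

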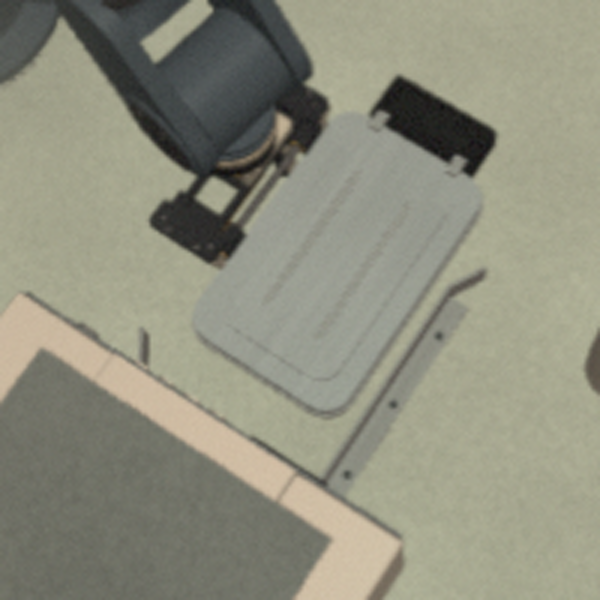

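The cassette is parallel to the guide with about 20 mm of gap left. I continue pushing slowly until it touches.

Request:
play_rows --motion "1 0.25 0 0 0; 1 0.25 0 0 0; 1 0.25 0 0 0; 1 0.2 0 0 0; 1 0.15 0 0 0"

```text
clock: 5.57
position: [0.4362, 0.0015, 0.0137]
orientation: [[0.998, 0.07, 0.0], [0.07, -0.998, 0.0], [0.0, -0.0, -1.0]]
contact_force: [-3.7, -0.1, 2.1]
gripper_width: 0.0932
finger_force: 1.8
```

Request:
play_rows --motion "1 0.15 0 0 0; 1 0.15 0 0 0; 1 0.1 0 0 0; 1 0.1 0 0 0; 1 0 0 0 0"

```text
clock: 5.98
position: [0.4379, 0.0018, 0.0133]
orientation: [[0.998, 0.07, -0.007], [0.07, -0.998, 0.0], [-0.007, -0.001, -1.0]]
contact_force: [-16.2, -3.7, 12.6]
gripper_width: 0.093
finger_force: 8.2
```

Contact is solid on the guide at about 16 N, so the cassette is flush. I back off, rise, turn and go behind the handle.

Request:
play_rows --motion "1 -1 0 0 0; 1 -3 0 0 0; 0.75 0 0 -3.8 0; 0.75 0 0 -3.8 0; 0.75 0 0 -3.8 -0.1"

```text
clock: 6.4
position: [0.4007, -0.001, 0.1292]
orientation: [[0.986, 0.167, 0.001], [0.167, -0.986, 0.0], [0.001, 0.0, -1.0]]
contact_force: [1.7, 0.3, -0.3]
gripper_width: 0.0773
finger_force: 0.0
```

Request:
play_rows --motion "0.75 0 0 -3.6 -0.1; 0.75 0 0 0 -0.12; 0.75 0 0 0 -0.12; 0.75 0 0 0 -0.12; 0.75 0 0 0 -0.12"

```text
clock: 6.82
position: [0.4016, -0.001, 0.1641]
orientation: [[0.728, 0.686, 0.003], [0.686, -0.728, -0.0], [0.002, 0.002, -1.0]]
contact_force: [-0.1, -0.1, 0.1]
gripper_width: 0.07
finger_force: 0.0
```

Request:
play_rows --motion "0.75 0 0 0 -0.12; 0.75 0 0 0 -0.12; 0.75 0 0 0 -0.12; 0.75 0 0 0 -0.12; 0.75 0 0 0 -0.12"

```text
clock: 7.23
position: [0.4015, -0.001, 0.1639]
orientation: [[0.213, 0.977, 0.002], [0.977, -0.213, -0.0], [0.0, 0.002, -1.0]]
contact_force: [0.3, -0.4, -0.6]
gripper_width: 0.07
finger_force: 0.0
```

Request:
play_rows --motion "0.75 0 0 0 -0.12; 0.75 0 0 0 -0.12; 0.75 0 0 0 -0.05; 0.75 0 0 0 0; 0.75 0 0 0 0"

```text
clock: 7.65
position: [0.4013, -0.001, 0.1638]
orientation: [[-0.067, 0.998, 0.001], [0.998, 0.067, -0.0], [-0.0, 0.001, -1.0]]
contact_force: [-0.5, 0.5, 0.4]
gripper_width: 0.0699
finger_force: 0.0
```

Request:
play_rows --motion "0.75 3.3 1.9 0 -0.005; 0.75 3.3 1.9 0 0; 0.75 3.3 1.9 0 0; 0.75 3.3 1.9 0 0; 0.75 3.3 1.9 0 0"

```text
clock: 8.07
position: [0.4844, 0.1725, 0.1637]
orientation: [[-0.071, 0.997, 0.001], [0.997, 0.071, 0.0], [0.0, 0.001, -1.0]]
contact_force: [0.3, -0.8, -0.1]
gripper_width: 0.0696
finger_force: 0.0
```

Request:
play_rows --motion "0.75 3.2 1.9 0 0; 0.75 3.1 1.8 0 0; 0.75 0 0 0 0; 0.75 0 0 0 0"

```text
clock: 8.4
position: [0.5161, 0.2373, 0.1631]
orientation: [[-0.074, 0.997, 0.0], [0.997, 0.074, 0.0], [0.0, 0.0, -1.0]]
contact_force: [0.2, -1.3, -0.8]
gripper_width: 0.0696
finger_force: 0.0
```

Run:
```python
from h import *
np.set_printoptions(precision=4,suppress=True)
for c in("top","scene"):
    im=snap(c)
    for p,s in pt(c,"handle_face")[:2]: print(c,s,p,px2w(c,p,.019)[0])
    for p,s in pt(c,"cassette")[:2]: print(c,s,p,px2w(c,p,0)[0])
    if c=="top": cv2.imwrite("pics/t4.png",cv2.resize(im[140:340,185:405],None,fx=3.6,fy=3,interpolation=cv2.INTER_CUBIC)[:,:,::-1])
```

```text
top 0.64 [217.224 256.704] [0.523  0.2084 0.019 ]
top 0.69 [299.824 251.496] [0.5348 0.0035 0.    ]
scene 0.78 [303.184 154.812] [0.5193 0.2117 0.019 ]
scene 0.78 [265.104 212.1  ] [0.535  0.0032 0.    ]
```

View pics/t4.png

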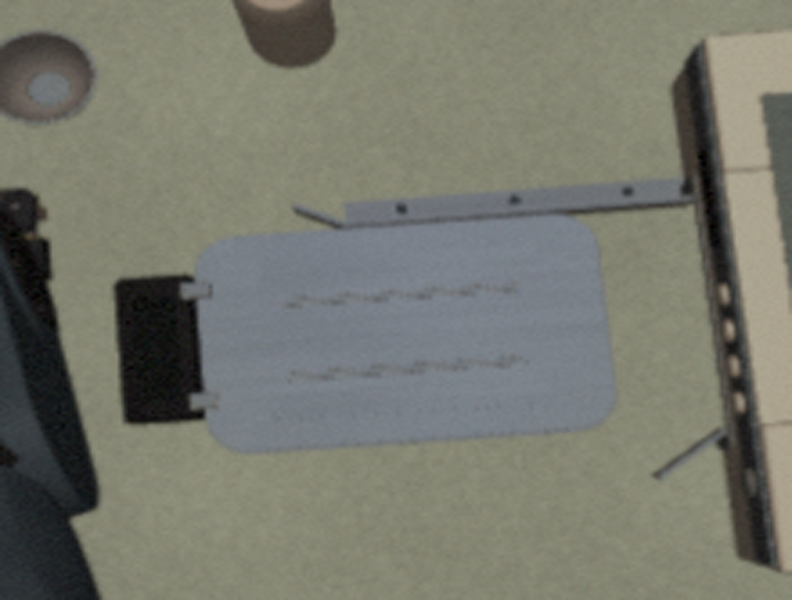

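The cassette is flush along the guide and the handle's rear face is at crop (117,350). I lower behind it and push.

Request:
play_rows --motion "0.75 0 0.2 3.8 0; 0.75 0 0 3.8 0; 0.75 0 0 3.8 0; 0.75 0 0 2.9 0; 0.75 0 0 0 0"

```text
clock: 9.12
position: [0.5148, 0.2345, 0.0158]
orientation: [[-0.073, 0.997, -0.008], [0.997, 0.073, -0.003], [-0.002, -0.008, -1.0]]
contact_force: [-0.8, -0.4, -1.1]
gripper_width: 0.0697
finger_force: 0.0
```

Request:
play_rows --motion "0.75 -0.5 0 0 0; 0.75 -0.5 0 0 0; 0.75 -0.4 0 0 0; 0.75 -0.4 0 0 0; 0.75 -0.4 0 0 0"

```text
clock: 9.53
position: [0.5203, 0.2139, 0.0221]
orientation: [[-0.074, 0.997, 0.002], [0.997, 0.074, 0.001], [0.001, 0.002, -1.0]]
contact_force: [0.7, 0.4, 0.2]
gripper_width: 0.0699
finger_force: 0.0
```

Request:
play_rows --motion "0.75 -0.4 0 0 0; 0.75 -0.4 0 0 0; 0.75 -0.4 0 0 0; 0.75 -0.4 0 0 0; 0.75 -0.4 0 0 0"

```text
clock: 9.95
position: [0.5213, 0.1941, 0.0208]
orientation: [[-0.074, 0.997, 0.001], [0.997, 0.074, 0.0], [0.0, 0.001, -1.0]]
contact_force: [0.6, 4.7, 2.9]
gripper_width: 0.0696
finger_force: 2.1
```

Request:
play_rows --motion "0.75 -0.4 0 0 0; 0.75 -0.4 0 0 0; 0.75 -0.4 0 0 0; 0.75 -0.4 0 0 0; 0.75 -0.4 0 0 0"

```text
clock: 10.37
position: [0.5225, 0.174, 0.0206]
orientation: [[-0.074, 0.997, -0.0], [0.997, 0.074, 0.0], [0.0, -0.0, -1.0]]
contact_force: [-0.8, 3.9, 2.9]
gripper_width: 0.0697
finger_force: 2.2
```

Request:
play_rows --motion "0.75 -0.4 0 0 0; 0.75 -0.4 0 0 0; 0.75 -0.4 0 0 0; 0.75 -0.4 0 0 0; 0.75 -0.4 0 0 0"

```text
clock: 10.78
position: [0.524, 0.154, 0.0206]
orientation: [[-0.074, 0.997, -0.0], [0.997, 0.074, -0.0], [-0.0, -0.0, -1.0]]
contact_force: [-0.6, 3.3, 4.0]
gripper_width: 0.0695
finger_force: 2.1
```

Request:
play_rows --motion "0.75 -0.3 0 0 0; 0.75 -0.3 0 0 0; 0.75 -0.3 0 0 0; 0.75 -0.3 0 0 0; 0.75 -0.3 0 0 0"

```text
clock: 11.2
position: [0.5251, 0.1392, 0.0206]
orientation: [[-0.074, 0.997, -0.0], [0.997, 0.074, 0.0], [0.0, -0.0, -1.0]]
contact_force: [-0.5, 5.1, 3.0]
gripper_width: 0.0697
finger_force: 2.1
```

Request:
play_rows --motion "0.75 -0.3 0 0 0; 0.75 -0.3 0 0 0; 0.75 -0.3 0 0 0; 0.75 -0.3 0 0 0; 0.75 -0.3 0 0 0"

```text
clock: 11.62
position: [0.5262, 0.1242, 0.0206]
orientation: [[-0.074, 0.997, -0.0], [0.997, 0.074, -0.0], [-0.0, -0.0, -1.0]]
contact_force: [0.0, 3.8, 2.3]
gripper_width: 0.0694
finger_force: 2.0
```

Run:
```python
from h import *
im=snap("top");cv2.imwrite("pics/t5.png",cv2.resize(im[140:340,205:425],None,fx=3.6,fy=3,interpolation=cv2.INTER_CUBIC)[:,:,::-1])
```

```text
(no output)
```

View pics/t5.png

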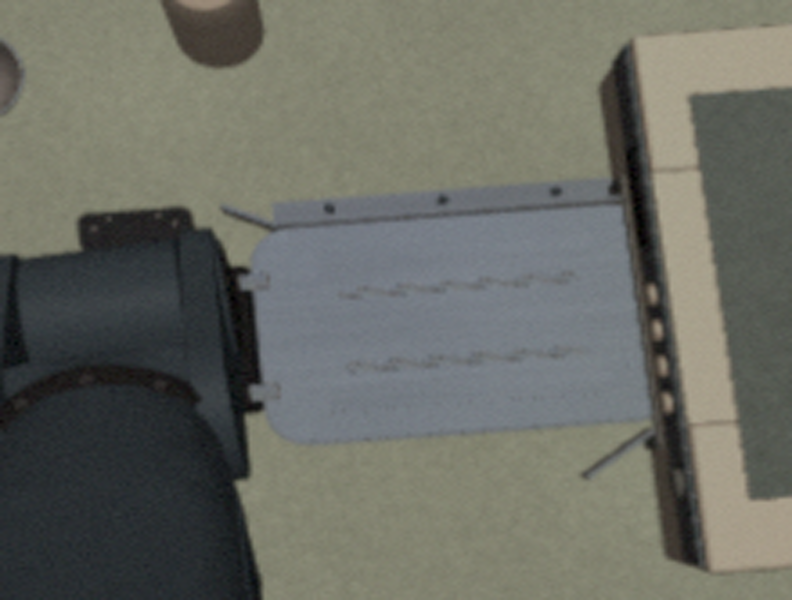

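The nose has entered the bay and lies straight along the guide, so I keep pushing.

Request:
play_rows --motion "0.75 -0.3 0 0 0; 0.75 -0.3 0 0 0; 0.75 -0.3 0 0 0; 0.75 -0.3 0 0 0; 0.75 -0.3 0 0 0"

```text
clock: 12.08
position: [0.5272, 0.1092, 0.0206]
orientation: [[-0.074, 0.997, -0.0], [0.997, 0.074, -0.0], [-0.0, -0.0, -1.0]]
contact_force: [-0.4, 3.6, 1.1]
gripper_width: 0.0696
finger_force: 1.7
```

Request:
play_rows --motion "0.75 -0.4 0 0 0; 0.75 -0.4 0 0 0; 0.75 -0.4 0 0 0; 0.75 -0.4 0 0 0; 0.75 -0.4 0 0 0"

```text
clock: 12.5
position: [0.5287, 0.0892, 0.0206]
orientation: [[-0.074, 0.997, -0.0], [0.997, 0.074, -0.0], [-0.0, -0.0, -1.0]]
contact_force: [-0.7, 2.5, 0.0]
gripper_width: 0.0696
finger_force: 1.6
```

Request:
play_rows --motion "0.75 -0.4 0 0 0; 0.75 -0.4 0 0 0; 0.75 -0.4 0 0 0; 0.75 -0.4 0 0 0; 0.75 -0.4 0 0 0"

```text
clock: 12.92
position: [0.5302, 0.0693, 0.0206]
orientation: [[-0.074, 0.997, -0.0], [0.997, 0.074, -0.0], [-0.0, -0.0, -1.0]]
contact_force: [0.2, 3.4, -0.8]
gripper_width: 0.0697
finger_force: 1.4
```

Request:
play_rows --motion "0.75 -0.4 0 0 0; 0.75 -0.4 0 0 0; 0.75 -0.4 0 0 0; 0.75 -0.4 0 0 0; 0.75 -0.4 0 0 0"

```text
clock: 13.33
position: [0.5317, 0.0493, 0.0206]
orientation: [[-0.074, 0.997, -0.0], [0.997, 0.074, -0.0], [-0.0, -0.0, -1.0]]
contact_force: [-0.7, 2.7, -1.3]
gripper_width: 0.0695
finger_force: 1.3
```

Request:
play_rows --motion "0.75 -0.4 0 0 0; 0.75 -0.4 0 0 0; 0.75 -0.4 0 0 0; 0.75 -0.4 0 0 0; 0.75 -0.4 0 0 0"

```text
clock: 13.75
position: [0.5332, 0.0294, 0.0206]
orientation: [[-0.074, 0.997, -0.0], [0.997, 0.074, -0.0], [-0.0, -0.0, -1.0]]
contact_force: [-0.2, 2.3, -2.1]
gripper_width: 0.0702
finger_force: 1.2
```

Request:
play_rows --motion "0.75 -0.4 0 0 0; 0.75 -0.4 0 0 0; 0.75 -0.4 0 0 0; 0.75 -0.4 0 0 0; 0.75 -0.4 0 0 0"

```text
clock: 14.17
position: [0.5347, 0.0094, 0.0206]
orientation: [[-0.074, 0.997, -0.0], [0.997, 0.074, 0.0], [0.0, -0.0, -1.0]]
contact_force: [0.0, 2.6, -2.0]
gripper_width: 0.0701
finger_force: 1.1
```

Request:
play_rows --motion "0.75 -0.4 0 0 0; 0.75 -0.4 0 0 0; 0.75 -0.4 0 0 0; 0.75 -0.4 0 0 0; 0.75 -0.4 0 0 0"

```text
clock: 14.58
position: [0.5362, -0.0105, 0.0206]
orientation: [[-0.074, 0.997, -0.0], [0.997, 0.074, -0.0], [-0.0, -0.0, -1.0]]
contact_force: [-0.3, 2.1, -1.4]
gripper_width: 0.0697
finger_force: 1.1
```

Request:
play_rows --motion "0.75 -0.4 0 0 0; 0.75 -0.4 0 0 0; 0.75 -0.4 0 0 0; 0.75 -0.4 0 0 0; 0.75 -0.4 0 0 0"

```text
clock: 15.0
position: [0.5377, -0.0304, 0.0206]
orientation: [[-0.074, 0.997, 0.0], [0.997, 0.074, 0.0], [0.0, 0.0, -1.0]]
contact_force: [-0.8, 1.9, -2.4]
gripper_width: 0.0695
finger_force: 1.2
```

Request:
play_rows --motion "0.75 -0.4 0 0 0; 0.75 -0.4 0 0 0; 0.75 -0.3 0 0 0; 0.75 -0.3 0 0 0; 0.75 -0.3 0 0 0"

```text
clock: 15.42
position: [0.5389, -0.0473, 0.0206]
orientation: [[-0.074, 0.997, -0.0], [0.997, 0.074, 0.0], [0.0, -0.0, -1.0]]
contact_force: [-0.5, 2.1, -1.1]
gripper_width: 0.0698
finger_force: 1.2
```

Request:
play_rows --motion "0.75 -0.2 0 0 0; 0.75 -0.2 0 0 0; 0.75 -0.2 0 0 0; 0.75 -0.2 0 0 0; 0.75 -0.2 0 0 0"

```text
clock: 15.83
position: [0.5396, -0.0571, 0.0207]
orientation: [[-0.074, 0.997, -0.0], [0.997, 0.074, 0.0], [0.0, -0.0, -1.0]]
contact_force: [-0.1, 2.5, -2.5]
gripper_width: 0.0693
finger_force: 1.3
```

Request:
play_rows --motion "0.75 -0.2 0 0 0; 0.75 -0.2 0 0 0; 0.75 -0.2 0 0 0; 0.75 -0.2 0 0 0; 0.75 -0.2 0 0 0"

```text
clock: 16.25
position: [0.5404, -0.0671, 0.0207]
orientation: [[-0.074, 0.997, 0.0], [0.997, 0.074, -0.0], [-0.0, 0.0, -1.0]]
contact_force: [-1.0, 2.5, -0.7]
gripper_width: 0.0699
finger_force: 1.3
```

Request:
play_rows --motion "0.75 -0.2 0 0 0; 0.75 -0.2 0 0 0; 0.75 -0.2 0 0 0; 0.75 -0.2 0 0 0; 0.75 -0.2 0 0 0"

```text
clock: 16.67
position: [0.5411, -0.0771, 0.0207]
orientation: [[-0.074, 0.997, -0.0], [0.997, 0.074, 0.0], [0.0, -0.0, -1.0]]
contact_force: [0.7, 3.5, -0.7]
gripper_width: 0.0701
finger_force: 1.3
```

Request:
play_rows --motion "0.75 -0.15 0 0 0; 0.75 -0.15 0 0 0; 0.75 -0.15 0 0 0; 0.75 -0.15 0 0 0; 0.75 -0.15 0 0 0"

```text
clock: 17.08
position: [0.5413, -0.0835, 0.0206]
orientation: [[-0.074, 0.997, -0.001], [0.997, 0.074, 0.001], [0.001, -0.001, -1.0]]
contact_force: [-2.5, 10.3, 1.6]
gripper_width: 0.0696
finger_force: 5.5
```

Request:
play_rows --motion "0.75 -0.15 0 0 0; 0.75 -0.15 0 0 0; 0.75 -0.15 0 0 0; 0.75 -0.15 0 0 0; 0.75 -0.15 0 0 0"

```text
clock: 17.5
position: [0.5418, -0.0905, 0.0206]
orientation: [[-0.074, 0.997, -0.001], [0.997, 0.074, 0.002], [0.002, -0.001, -1.0]]
contact_force: [-1.1, 27.2, 5.8]
gripper_width: 0.0697
finger_force: 13.5
```

Request:
play_rows --motion "0.75 0 0 0 0; 0.75 0 0 0 0"

```text
clock: 17.67
position: [0.5418, -0.0904, 0.0207]
orientation: [[-0.074, 0.997, -0.001], [0.997, 0.074, 0.002], [0.002, -0.001, -1.0]]
contact_force: [-0.9, 15.8, 3.2]
gripper_width: 0.0695
finger_force: 7.6
```

Request:
play_rows --motion "0.75 -0.1 0 0 0; 0.75 0 0 0 0"

```text
clock: 17.83
position: [0.5418, -0.0904, 0.0207]
orientation: [[-0.074, 0.997, -0.001], [0.997, 0.074, 0.003], [0.004, -0.001, -1.0]]
contact_force: [-1.4, 21.8, 5.3]
gripper_width: 0.0699
finger_force: 11.4
```

Force rises with no movement, so it has come up solid after about 12 mm at roughly 10 N. I let go by backing straight off, then up.

Request:
play_rows --motion "0.75 0.5 0 0 0; 0.75 2 0 0 0; 0.75 3 0 0 0; 0.75 3 0 0 0; 0.75 0 0 -3.5 0"

```text
clock: 18.25
position: [0.5324, -0.0046, 0.0514]
orientation: [[-0.076, 0.997, -0.009], [0.997, 0.076, 0.001], [0.002, -0.009, -1.0]]
contact_force: [-0.0, 0.5, -1.6]
gripper_width: 0.0699
finger_force: 0.0
```

Request:
play_rows --motion "0.75 2 0 -3.5 0; 0.75 3 0 -2 0; 0.75 3 0 0 0; 0.75 0 0 0 0; 0.75 0 0 0 0"

```text
clock: 18.67
position: [0.5303, 0.0724, 0.1111]
orientation: [[-0.076, 0.997, 0.001], [0.997, 0.076, -0.0], [-0.001, 0.001, -1.0]]
contact_force: [-0.1, -0.4, 0.8]
gripper_width: 0.0699
finger_force: 0.0
```

Run:
```python
from h import *
im=snap("top","t6.png")
for p,s in pt("top","handle_face")[:2]: print(s,p,px2w("top",p,.019)[0])
snap("scene")
for p,s in pt("scene","handle_face")[:2]: print(s,p,px2w("scene",p,.019)[0])
```

```text
0.78 [338.408 245.994] [ 0.54546255 -0.09178594  0.019     ]
0.2 [378.224 244.818] [ 0.54688255 -0.18978027  0.019     ]
0.96 [245.    237.594] [ 0.54099124 -0.09594399  0.019     ]
```

View pics/t6.png

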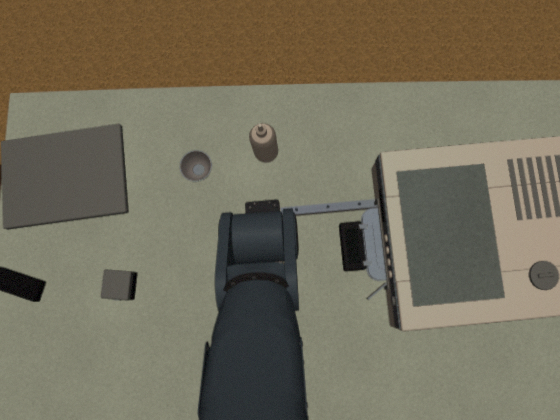

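The cassette is straight in the bay, with only the handle and about 45 mm of the box outside (338–385, 246). The bottle, bowl and lens case have not moved, and the gripper is clear, so I hand it in.

```bash
python3 -c "
from h import *
print(hand_in())"
```

```text
the job is handed in; nothing more can be done
None
```

The job is handed in: the cassette is in the bay and came up solid after about 12 mm at roughly 10 N, which fits the carriage's full travel. The highest push I read was about 27 N, I let go straight away, and the bottle, bowl and lens case were not touched. Judging by the final picture, about 45 mm of the box is still outside, the top of the stated range, so I take it as home from the feel of the push, not from seeing the carriage.

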